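# Put the gauge rods away in the latched case

### The arm

A 6-joint arm with a two-finger parallel gripper is mounted at the origin on the work surface. World frame = base frame: x ahead of the robot, y to its left, z up, the work surface at z = 0. Lengths are in mm, angles in rad, forces in N, time in s.
With the tool pointing down it reaches from about 350 to 1000 mm from the base axis. Payload 7.1 kg.
Tool frame: the origin (TCP) lies midway between the tips of the shut fingers; the grasp point (between the pads) lies 19 mm behind it; z points along the fingers, y is the line along which they close (so a half turn about z gives the same grasp; the last joint's range is limited). The gripper opens to 85 mm and grips with 20 to 120 N. Pads are 22 mm wide; open, the fingers measure 114 mm over their backs; the gripper's body (76 mm by 85 mm) begins 54 mm behind the grasp point. The pads swing forward as they close: fully open they stand 13 mm farther back than shut.
Start: joints at [1.159, 0.423, 1.63, -0, 1.089, -0.019], TCP at [239.203, 577.396, 192.819] pointing down, gripper open.
Joint ranges: [-3, 3], [-0.9, 2.11], [0.09, 2.58], [-1.31, 4.45], [0.11, 2.69], [-2.54, 2.54]. Speed limits (rad/s): [2.39, 2.39, 3.01, 3.14, 3.14, 3.14].

### API

Orientations are given as a rotation vector (axis times angle).
In Python, from rig import * gives the robot as it stands.
- The arm moves only by the tool play_rows, never from a script. Its argument "moves" is a list of rows, each an object with "translation": the shift along the world's x, y, z as a fraction of full scale, a list of three; "rot": the turn, a rotation vector about the world's x, y, z as a fraction of full scale, a list of three; "grip": the opening, from 0 (shut) to 1 (fully open). In form: [{"translation": [dx, dy, dz], "rot": [ax, ay, az], "grip": grip}, ...]. A call has 1 to 20 rows; each row shifts and turns the commanded pose from where the row before left it; what a row does not reach is not made up. Full scale, the value 1, is 0.5 m for a shift and 1.5 rad for a turn. A row lasts 1/10 s, in which the tool goes at most 50 mm and 8.59 degrees, less where a joint would pass 70% of its speed; a pose out of reach is approached as far as the arm can. A call with a number of a shift or a turn outside -1 to 1 is refused whole. A call with a gripper value outside its range is refused whole. The fingers move at their own pace and stop on an object; "force" is the grip in N (left out, the last holds). Time passes only in rows, so rows that do not move let the fingers close. It gives the time, the measured TCP pose, the force, the opening and the grip force at its end, in the units of the state.
- observe(): the state, without advancing time (a new reading comes with each control period).
- read_camera(name): name is "scene" or "side" or "wrist"; returns a dict with "pixels" (420x560x3 uint8, blue, green, red), "fx", "fy", "cx", "cy" (pixels), "R" (3x3) and "t" (3): a world point X has camera coordinates R X + t. Camera axes: x right, y down, z forward; pixel columns grow to the right and rows downward; lengths in mm; the calibration is good to about 2 mm. A picture is of the moment at which its call begins. There is no depth.
- job_done(): hands the job in; it is judged then, once.
The state is a dict: "t": time; "qpos": joint angles; "qvel": joint speeds; "effort": joint torques, N m; "position": TCP position; "tool_rot": TCP orientation; "force": force on the tool from outside, world axes, zero at the start; "wrist_torque": the same for the moment, N m; "grip_width": opening from 0.0 (shut) to 1.0 (fully open); "finger_force": force on a finger pad.
Only numpy, scipy, OpenCV 4.12 (cv2) and the standard library are available. Lean on these libraries where they do the work, as an engineer would, in place of code of your own. Each camera call takes 0.05 s, during which the arm holds its last target. There are 200 camera calls.

### The job

Turn the two orange quarter-turn latches of the gauge case all the way to unlocked, swing its lid up until it stands upright or a little beyond, then drop the two loose gauge rods, steel end down, into the holders inside that match their sleeves: red in red, blue in blue, each standing on its holder's floor. Bring each rod's end into the holder's mouth before letting go; leave the latches unlocked and the lid open, and do not disturb the yellow rod or the other things on the bench.

Things in the scene. Friction and masses are not known exactly. Their poses are not given: they have to be found in the camera images.
- case: fixed aluminium gauge case on the bench, 205 mm (its x) by 300 mm (its y) by 130 mm tall. Origin on the bench near the middle of the footprint (x from -105 to +100 mm); x points away from the robot side to the hinge side, z up. Front 65 mm is a solid ledge, 130 mm high, carrying the two latches (at x -62 mm, y +/-100 mm); behind it an open chamber with 8 mm walls, closed by the lid, with three coloured holders in it, their centres at case x +33 mm
- latch_left (a joint): turn angle of the left (case +y) latch (rad): 0 locked, tongue pointing to the case's +x over the lid; 1.571 fully unlocked (stop), tongue pointing to the case's +y side, clear of the lid; grows counter-clockwise seen from above. The tongue is clear of the lid from about 1.15. Turns easily (0.05 N m) and stays where it is left
- latch_left_grip (a point): grip point of the left (case +y) latch, on its vertical turning axis: an orange upright fin 46 mm long, 12 mm thick, 32 mm tall, on a 16 mm wide, 6 mm thick tongue that reaches 36 mm from the axis. This point is 10 mm below the fin's top edge, 22 mm above the tongue and 38 mm above the ledge. The point's x runs along the fin towards the tongue's tip, z up
- latch_right (a joint): turn angle of the right (case -y) latch (rad): 0 locked, tongue pointing to the case's +x over the lid; 1.571 fully unlocked (stop), tongue pointing to the case's -y side, clear of the lid; grows clockwise seen from above. The tongue is clear of the lid from about 1.15. Turns easily (0.05 N m) and stays where it is left
- latch_right_grip (a point): grip point of the right (case -y) latch, on its vertical turning axis: an orange upright fin 46 mm long, 12 mm thick, 32 mm tall, on a 16 mm wide, 6 mm thick tongue that reaches 36 mm from the axis. This point is 10 mm below the fin's top edge, 22 mm above the tongue and 38 mm above the ledge. The point's x runs along the fin towards the tongue's tip, z up
- lid (a joint): angle of the aluminium lid (rad): 0 shut, 1.571 upright, 1.9 fully back (stop); stays where it is left (hinge friction 0.32 N m, lid 0.3 kg); a locked latch holds it shut
- lid_handle (a point): centre of the lid's handle bar: a black round bar about 10 mm thick and 100 mm long along the case's y, 35 mm above the lid's top face, on two end posts; the lid is 8 mm thick, 140 mm from hinge to front edge, and the bar 110 mm from the hinge, 30 mm from the front edge. In the shut position it is 110 mm towards the front from the hinge line and 43 mm above it. Turns with the lid (point x towards the hinge when shut)
- lid_hinge (a point): point on the lid's hinge line (along the case's y) at its middle, at the case's far (+x) top edge, 130 mm above the bench; the lid swings up and away from the robot about it
- rod_red_center (a point): centre (half-way up) of the loose gauge rod with the red sleeve, standing upright on the bench: 110 mm long, lower 66 mm bare steel 20 mm in diameter, upper 44 mm red plastic sleeve 24 mm in diameter; about 0.2 kg; z along the rod towards the sleeve end
- rod_blue_center (a point): centre (half-way up) of the loose gauge rod with the blue sleeve, standing upright on the bench: 110 mm long, lower 66 mm bare steel 20 mm in diameter, upper 44 mm blue plastic sleeve 24 mm in diameter; about 0.2 kg; z along the rod towards the sleeve end
- holder_red_floor (a point): point at the centre of the inner floor of the red holder: a fixed, open-topped square tube of red plastic standing inside the case; 38 mm square outside, 28 mm square inside, walls 5 mm, its mouth 60 mm above this point; sides parallel to the case's axes. The floor is 13 mm above the bench. The holders stand in a row along the case's y, 90 mm apart, in any order; z up.
- holder_blue_floor (a point): point at the centre of the inner floor of the blue holder: a fixed, open-topped square tube of blue plastic standing inside the case; 38 mm square outside, 28 mm square inside, walls 5 mm, its mouth 60 mm above this point; sides parallel to the case's axes. The floor is 13 mm above the bench. The holders stand in a row along the case's y, 90 mm apart, in any order; z up.
- holder_yellow_floor (a point): point at the centre of the inner floor of the yellow holder: a fixed, open-topped square tube of yellow plastic standing inside the case; 38 mm square outside, 28 mm square inside, walls 5 mm, its mouth 60 mm above this point; sides parallel to the case's axes. The floor is 13 mm above the bench. The holders stand in a row along the case's y, 90 mm apart, in any order; z up. It already holds the yellow rod: leave it.
- rod_yellow: gauge rod with a yellow sleeve, same size as the others, already in the yellow holder, to be left alone; origin at its lower end
- weight_big: steel 1 kg knob weight, 52 mm across, 85 mm tall, bystander to be left alone; origin at its underside
- weight_small: brass 0.5 kg knob weight, 42 mm across, 65 mm tall, bystander to be left alone; origin at its underside
- beaker: empty glass beaker, 68 mm across, 90 mm tall, bystander to be left alone; origin at its underside
- bottle: amber bottle with white cap, 60 mm across, 140 mm tall, bystander to be left alone; origin at its underside
- brush: wooden dusting brush, 170 mm long, lying down along its x; bystander to be left alone
- mug: white mug, 76 mm across, 95 mm tall, bystander to be left alone; origin at its underside
- rod_red: the same red gauge rod, origin at the middle of its lower (bare steel) end
- rod_blue: the same blue gauge rod, origin at the middle of its lower (bare steel) end
Mind the look-alikes: they are no part of the job. What is shaped like the rod_blue but brown or turquoise is not meant.

How it is judged:
By the outcome, as a careful person would: the job done as asked, in the order asked, and still so for the second after the job is handed in, with the robot touching nothing.
It also fails if it takes over 72 s, if anything falls off the work surface, if the arm or the gripper's body presses on something with over 40 N, if the wrist force passes 120 N, or if a joint passes its speed limit or range.

## Working session

There is one attempt and no reset: what is moved stays moved. The work goes in short steps, Python scripts to look and compute and a tool call to move; the robot and the scene stay as the last step left them, time stands still between calls to the robot, and variables do not carry over. Pictures are saved under pics/ and viewed, at most 10 in all, crops included, and the job is handed in when it is done.

Besides the shell and the picture viewer there is one more tool, called after "Emit:" by a JSON object that holds its "name" and its "arguments", one argument or row to a line. play_rows: Moves the arm, as the interface text tells. Its arguments: {"type":"object","properties":{"moves":{"type":"array"},"force":{"type":"number"}},"required":["moves"]}

```bash
mkdir -p pics; ls; python3 - <<'E'
from rig import *
import cv2,numpy as np,pickle
s=observe();print({k:np.round(v,3).tolist() for k,v in s.items()})
d={}
for n in("scene","side","wrist"):
    c=read_camera(n);d[n]=c;cv2.imwrite(f"pics/a_{n}.png",cv2.resize(c["pixels"],(784,588),interpolation=cv2.INTER_CUBIC))
    print(n,c["fx"],c["cx"],c["cy"],np.round(-np.array(c["R"]).T@np.array(c["t"])),np.round(c["R"],2).tolist())
pickle.dump(d,open("cam.pkl","wb"))
E
```

```text
pics
{'t': 0.0, 'qpos': [1.159, 0.424, 1.631, -0.0, 1.089, -0.019], 'qvel': [-0.001, -0.001, 0.002, -0.001, -0.001, 0.001], 'effort': [-0.0, -55.739, -28.173, -0.0, 0.008, 0.0], 'position': [238.956, 576.839, 192.017], 'tool_rot': [-0.613, -3.081, 0.002], 'force': [0.621, 0.62, -0.055], 'wrist_torque': [0.003, -0.044, -0.003], 'finger_force': 0.0, 'grip_width': 1.0}
scene 429.30682316823453 283.65165104135764 204.32904290981304 [1151.  500. 1093.] [[-0.65, 0.76, 0.02], [0.59, 0.52, -0.62], [-0.48, -0.4, -0.78]]
side 411.03415467866273 284.7655406653873 205.83060119245954 [397. 934. 787.] [[-0.98, -0.18, 0.0], [-0.11, 0.58, -0.81], [0.14, -0.8, -0.58]]
wrist 310.2590359914499 280.7355216642251 208.1005176444309 [167. 607. 373.] [[0.38, 0.92, -0.0], [0.88, -0.37, 0.3], [0.28, -0.12, -0.95]]
```

View pics/a_scene.png

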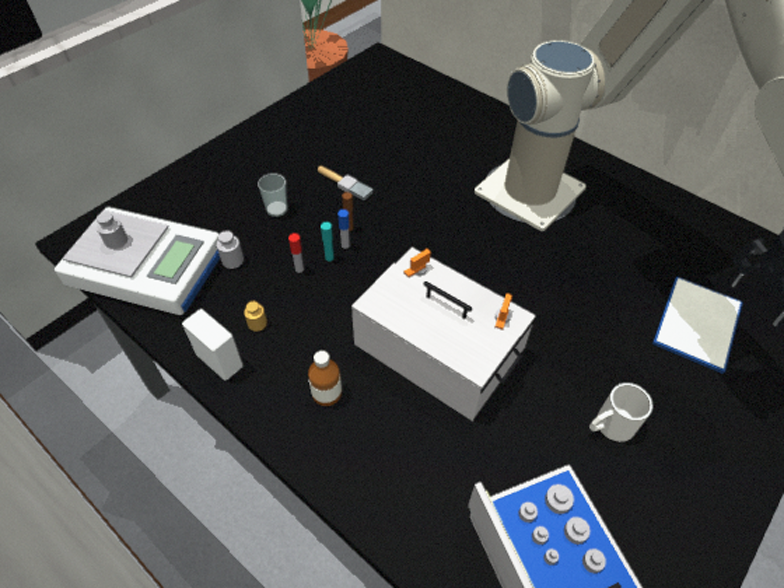

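View pics/a_side.png

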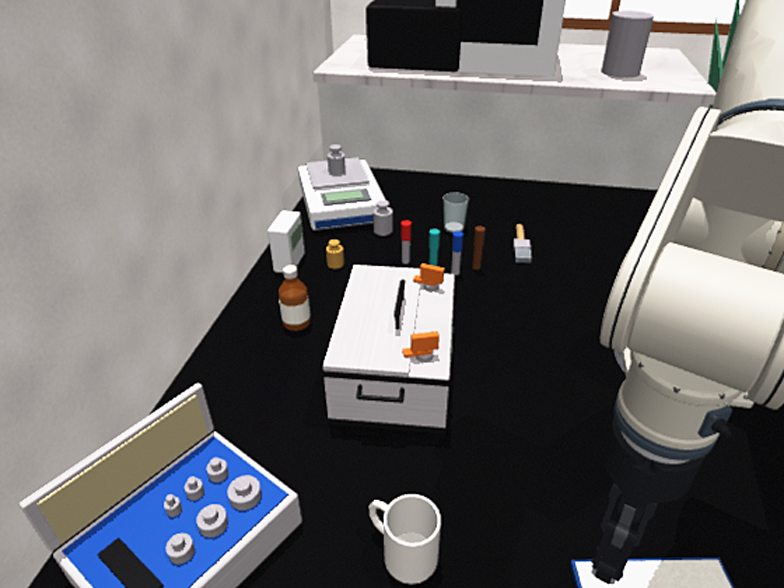

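The scene picture shows upright rods: red (295,253), turquoise (327,242), blue with steel bottom (344,229), and brown (348,210). The case sits at (445,330). The red rod and the blue rod (true blue sleeve, bare steel below) fit the description, whereas turquoise and brown are look-alikes. I'll confirm this in enlarged crops.

```bash
python3 - <<'E'
import cv2,pickle
d=pickle.load(open("cam.pkl","rb"))
a=d["scene"]["pixels"][125:300,190:390];cv2.imwrite("pics/b1.png",cv2.resize(a,None,fx=3.4,fy=3.4,interpolation=cv2.INTER_CUBIC))
a=d["side"]["pixels"][150:305,225:355];cv2.imwrite("pics/b2.png",cv2.resize(a,None,fx=3.8,fy=3.8,interpolation=cv2.INTER_CUBIC))
E
```

```text
(no output)
```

View pics/b1.png

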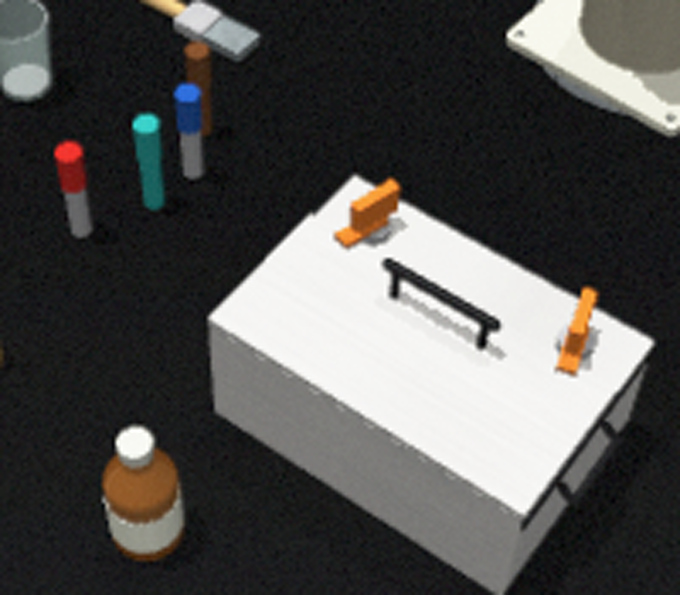

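View pics/b2.png

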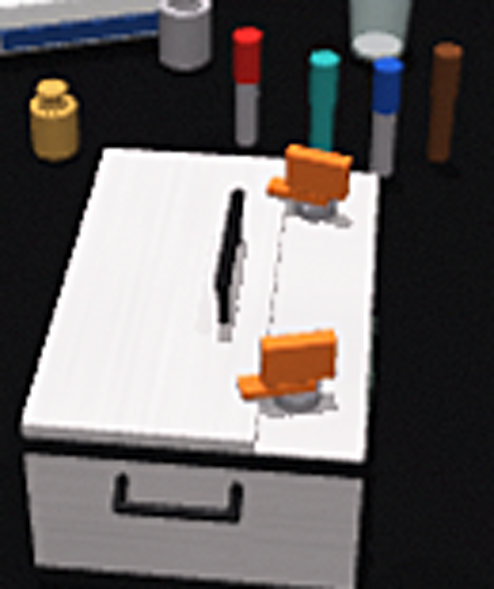

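Confirmed: red rod (scene crop 69,152 top), blue rod (187,93 top), both with bare steel below. Turquoise (147,122) and brown (197,50) are single-coloured look-alikes. The latches sit at (375,215) and (580,330), with both tongues over the lid.

```bash
cat > h.py <<'E'
import numpy as np,pickle
from scipy.optimize import least_squares
def proj(c,X):
    p=np.array(c["R"])@np.array(X,float)+np.array(c["t"]).ravel()
    return np.array([c["fx"]*p[0]/p[2]+c["cx"],c["fy"]*p[1]/p[2]+c["cy"]])
def ray(c,uv,z):
    R=np.array(c["R"]);o=-R.T@np.array(c["t"]).ravel()
    w=R.T@np.array([(uv[0]-c["cx"])/c["fx"],(uv[1]-c["cy"])/c["fy"],1]);return o+w*(z-o[2])/w[2]
S=lambda u,v:("scene",np.array([190+u/3.4,125+v/3.4]))
D=lambda u,v:("side",np.array([225+u/3.8,150+v/3.8]))
E
python3 - <<'E'
from h import *
d=pickle.load(open("cam.pkl","rb"))
pts=[((-105,-150,130),S(353,177)),((-105,150,130),S(654,343)),((100,150,138),S(520,515)),((100,-150,138),S(210,318)),
((-105,-150,130),D(378,174)),((-105,150,130),D(363,461)),((100,-150,138),D(104,150)),((100,150,138),D(24,430)),
((-10,50,173),S(497,325)),((-10,-50,173),S(388,263)),((-10,-50,173),D(238,192)),((-10,50,173),D(221,320))]
def W(p,X):
    c,s=np.cos(p[2]),np.sin(p[2]);return np.array([p[0]+c*X[0]-s*X[1],p[1]+s*X[0]+c*X[1],X[2]])
f=lambda p:np.concatenate([proj(d[n],W(p,X))-uv for X,(n,uv) in pts])
r=least_squares(f,[600,100,0],loss="soft_l1",x_scale=[100,100,.1]);p=r.x
print("case",p.round(3),f(p).reshape(-1,2).round(1).tolist())
for nm,X in dict(latchL=(-62,100,168),latchR=(-62,-100,168),handle=(-10,0,173)).items():print(nm,W(p,X).round(1))
for nm,z,a in(("red",110,(S(69,152),D(248,36))),("blue",110,(S(187,93),D(387,66))),("turq",110,(S(147,122),D(324,59))),("brown",110,(S(197,50),D(447,51))),
 ("finR",178,(S(375,197),D(319,151))),("finL",178,(S(584,306),D(298,336))),
 ("finRtip",178,(S(352,213),D(287,147))),("finRback",178,(S(397,183),D(350,155)))
 ,("finLtip",178,(S(573,322),D(262,338))),("finLback",178,(S(590,290),D(334,333)))):
    print(nm,[ray(d[n],uv,z).round(1)[:2].tolist() for n,uv in a])
E
```

```text
case [5.51492e+02 1.26655e+02 7.60000e-02] [[0.7, -0.5], [0.3, -0.6], [1.6, -0.0], [-0.2, 0.0], [-0.3, 0.1], [0.2, -0.3], [0.1, -0.2], [-0.9, -1.4], [-0.6, 0.1], [0.5, 0.6], [-0.2, 1.1], [0.1, -8.6]]
latchL [482.1 221.7 168. ]
latchR [497.3  22.2 168. ]
handle [541.5 125.9 173. ]
red [[595.6, -256.4], [593.5, -254.2]]
blue [[469.0, -228.9], [468.3, -224.7]]
turq [[521.3, -230.2], [522.6, -226.7]]
brown [[419.9, -262.7], [419.6, -259.7]]
finR [[500.4, 23.4], [496.9, 18.1]]
finL [[479.4, 219.1], [482.8, 219.9]]
finRtip [[526.6, 20.3], [519.9, 17.1]]
finRback [[476.0, 27.3], [474.8, 19.1]]
finLtip [[498.1, 221.5], [503.8, 225.6]]
finLback [[462.9, 213.7], [461.9, 213.2]]
```

Emit:
{"name": "play_rows", "arguments": {
  "moves": [
    {"translation": [0.0345,-0.074,0.006],"rot": [0,0,0.0134],"grip": 0.6},
    {"translation": [0.0345,-0.074,0.006],"rot": [0,0,0.0134],"grip": 0.6},
    {"translation": [0.0345,-0.074,0.006],"rot": [0,0,0.0134],"grip": 0.6},
    {"translation": [0.0345,-0.074,0.006],"rot": [0,0,0.0134],"grip": 0.6},
    {"translation": [0.0345,-0.074,0.006],"rot": [0,0,0.0134],"grip": 0.6},
    {"translation": [0.0345,-0.074,0.006],"rot": [0,0,0.0134],"grip": 0.6},
    {"translation": [0.0345,-0.074,0.006],"rot": [0,0,0.0134],"grip": 0.6},
    {"translation": [0.0345,-0.074,0.006],"rot": [0,0,0.0134],"grip": 0.6},
    {"translation": [0.0345,-0.074,0.006],"rot": [0,0,0.0134],"grip": 0.6},
    {"translation": [0.0345,-0.074,0.006],"rot": [0,0,0.0134],"grip": 0.6},
    {"translation": [0.0345,-0.074,0.006],"rot": [0,0,0.0134],"grip": 0.6},
    {"translation": [0.0345,-0.074,0.006],"rot": [0,0,0.0134],"grip": 0.6},
    {"translation": [0.0345,-0.074,0.006],"rot": [0,0,0.0134],"grip": 0.6},
    {"translation": [0.0345,-0.074,0.006],"rot": [0,0,0.0134],"grip": 0.6},
    {"translation": [0.0345,-0.074,0.006],"rot": [0,0,0.0134],"grip": 0.6},
    {"translation": [0,0,0],"rot": [0,0,0],"grip": 0.6},
    {"translation": [0,0,0],"rot": [0,0,0],"grip": 0.6}
  ],
  "force": 30
}}

```text
t: 1.85
position: [497.8, 21.7, 237.5]
tool_rot: [-0.147, -3.137, -0.0]
force: [0.7, 0.8, 0.0]
grip_width: 0.597
finger_force: 0.0
```

Emit:
{"name": "play_rows", "arguments": {
  "moves": [
    {"translation": [0,0,-0.042],"rot": [0,0,0],"grip": 0.6},
    {"translation": [0,0,-0.042],"rot": [0,0,0],"grip": 0.6},
    {"translation": [0,0,-0.042],"rot": [0,0,0],"grip": 0.6},
    {"translation": [0,0,-0.042],"rot": [0,0,0],"grip": 0.6},
    {"translation": [0,0,0],"rot": [0,0,0],"grip": 0.6},
    {"translation": [0,0,0],"rot": [0,0,0],"grip": 0},
    {"translation": [0,0,0],"rot": [0,0,0],"grip": 0},
    {"translation": [0,0,0],"rot": [0,0,0],"grip": 0},
    {"translation": [0,0,0],"rot": [0,0,0],"grip": 0},
    {"translation": [0,0,0],"rot": [0,0,0],"grip": 0},
    {"translation": [0,0,0],"rot": [0,0,0],"grip": 0}
  ]
}}

```text
t: 2.95
position: [498.1, 22.3, 154.1]
tool_rot: [0.144, 3.138, 0.0]
force: [0.1, 0.3, -0.8]
grip_width: 0.003
finger_force: 0.0
```

```bash
python3 - <<'E'
from rig import *
import cv2,numpy as np
s=observe();print(s["grip_width"],s["finger_force"],np.round(s["qpos"],3))
a=read_camera("side")["pixels"][150:260,280:360];b=read_camera("scene")["pixels"][125:235,260:380]
cv2.imwrite("pics/c.png",np.hstack([cv2.resize(x,None,fx=3.8,fy=3.8,interpolation=cv2.INTER_CUBIC) for x in(a,b)]))
E
```

```text
0.002759267814406789 0.0 [ 0.021  0.292  1.937 -0.     0.912 -1.458]
```

View pics/c.png

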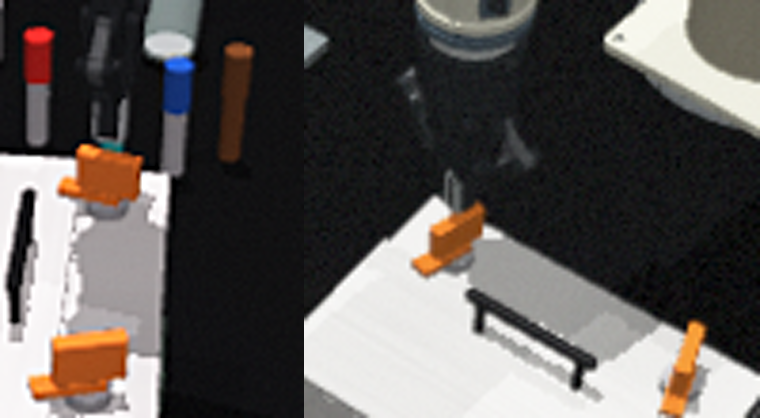

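The fingers (side 110,120; scene 455,190) have closed behind the right fin, on its -y side, so the fin stands nearer the cameras. I'll check the projection of the TCP against the picture.

```bash
python3 - <<'E'
from h import *
from rig import *
import cv2
d=pickle.load(open("cam.pkl","rb"));s=observe();p=np.array(s["position"])
for n in("scene","side"):
    c=read_camera(n);print(n,np.abs(np.array(c["R"])-d[n]["R"]).max(),np.abs(np.array(c["t"]).ravel()-np.array(d[n]["t"]).ravel()).max(),[proj(c,p+[0,0,k]).round(1).tolist() for k in(0,25,50)])
    df=cv2.absdiff(c["pixels"],d[n]["pixels"]).max(2);u,v=proj(c,p).astype(int)
    a=c["pixels"][v-50:v+30,u-40:u+40].copy();a[50,40]=(0,255,0);k=proj(c,p+[0,0,50]).astype(int)-[u-40,v-50];a[k[1],k[0]]=(255,0,255)
    cv2.imwrite(f"/tmp/{n}.png",cv2.resize(a,(380,380),interpolation=cv2.INTER_NEAREST))
w=read_camera("wrist")["pixels"]
cv2.imwrite("pics/d.png",np.vstack([np.hstack([cv2.imread("/tmp/scene.png"),cv2.imread("/tmp/side.png")])[:, :760],np.hstack([cv2.resize(w[100:400,:],(392,210)),np.zeros((210,368,3),np.uint8)])]))
E
```

```text
scene 0.0 0.0 [[300.1, 187.8], [300.5, 182.1], [301.0, 176.1]]
side 0.0 0.0 [[308.0, 198.0], [308.3, 190.3], [308.7, 182.4]]
```

View pics/d.png

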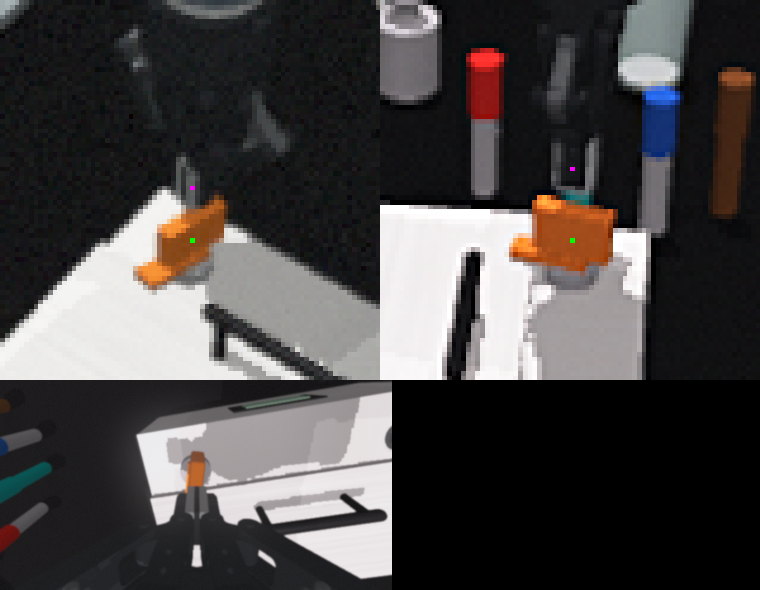

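```bash
python3 - <<'E'
from h import *
from rig import *
import cv2
s=observe();p=np.array(s["position"])
c=read_camera("wrist");print("cam",(-np.array(c["R"]).T@np.array(c["t"]).ravel()).round(1),np.array(c["R"]).round(2).tolist())
for k in(-24,0,19,40):print(k,proj(c,p+[0,0,k]).round(1))
for nm,X in dict(finback=(475,24,178),fintip=(521,19,178),axisledge=(498,21.5,130),cornerF=(458.2,-30.9,130),hbar1=(545,76,173),hbar2=(537.7,175.8,173),hmid=(541,126,173)).items():print(nm,proj(c,X).round(1))
cv2.imwrite("pics/e.png",cv2.resize(c["pixels"][140:400,120:480],(792,572),interpolation=cv2.INTER_CUBIC))
E
```

```text
cam [420.4  29.8 334.7] [[0.09, 1.0, -0.0], [0.95, -0.09, 0.3], [0.3, -0.03, -0.95]]
-24 [280.5 226.7]
0 [280.4 240.3]
19 [280.4 253.5]
40 [280.3 271.6]
finback [279.5 218.6]
fintip [278.3 293.9]
axisledge [279.3 227. ]
cornerF [196.  178.5]
hbar1 [374.7 315.9]
hbar2 [542.5 292.5]
hmid [457.7 303.8]
```

View pics/e.png

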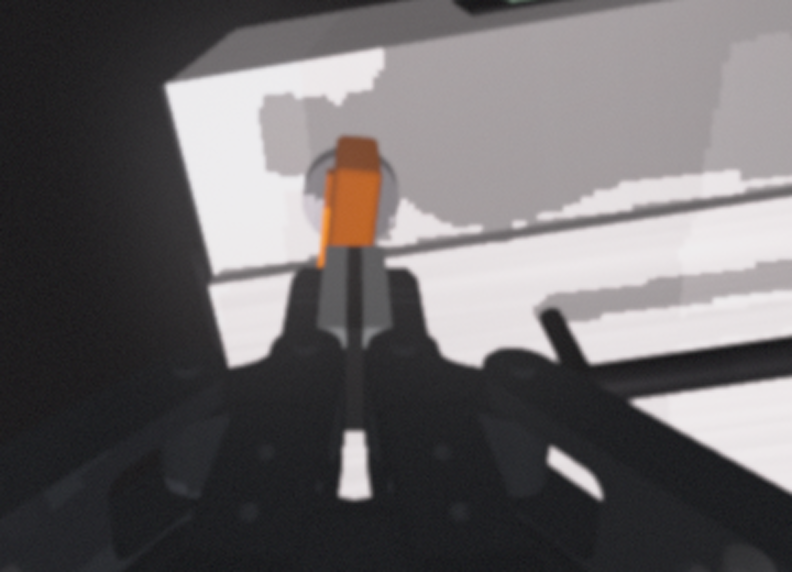

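The fingertips end at the fin's top (wrist 355,247), and the turquoise rod shows beneath them in the side view. So the real tips stand about 35 mm higher than the stated TCP. I'll open, go 24 mm lower (still clear of the ledge either way) and close.

Emit:
{"name": "play_rows", "arguments": {
  "moves": [
    {"translation": [0,0,0],"rot": [0,0,0],"grip": 0.5},
    {"translation": [0,0,0],"rot": [0,0,0],"grip": 0.5},
    {"translation": [0,0,0],"rot": [0,0,0],"grip": 0.5},
    {"translation": [0,0,0],"rot": [0,0,0],"grip": 0.5},
    {"translation": [0,0,0],"rot": [0,0,0],"grip": 0.5},
    {"translation": [0,0,-0.01],"rot": [0,0,0],"grip": 0.5},
    {"translation": [0,0,-0.01],"rot": [0,0,0],"grip": 0.5},
    {"translation": [0,0,-0.01],"rot": [0,0,0],"grip": 0.5},
    {"translation": [0,0,-0.01],"rot": [0,0,0],"grip": 0.5},
    {"translation": [0,0,-0.008],"rot": [0,0,0],"grip": 0.5},
    {"translation": [0,0,0],"rot": [0,0,0],"grip": 0},
    {"translation": [0,0,0],"rot": [0,0,0],"grip": 0},
    {"translation": [0,0,0],"rot": [0,0,0],"grip": 0},
    {"translation": [0,0,0],"rot": [0,0,0],"grip": 0},
    {"translation": [0,0,0],"rot": [0,0,0],"grip": 0}
  ]
}}

```text
t: 4.75
position: [498.2, 21.4, 129.9]
tool_rot: [0.142, 3.138, -0.003]
force: [0.6, -6.4, -1.9]
grip_width: 0.13
finger_force: 32.9
```

Emit:
{"name": "play_rows", "arguments": {
  "moves": [
    {"translation": [0,0,0],"rot": [0,0,-0.079],"grip": 0},
    {"translation": [0,0,0],"rot": [0,0,-0.079],"grip": 0},
    {"translation": [0,0,0],"rot": [0,0,-0.079],"grip": 0},
    {"translation": [0,0,0],"rot": [0,0,-0.079],"grip": 0},
    {"translation": [0,0,0],"rot": [0,0,-0.079],"grip": 0},
    {"translation": [0,0,0],"rot": [0,0,-0.079],"grip": 0},
    {"translation": [0,0,0],"rot": [0,0,-0.079],"grip": 0},
    {"translation": [0,0,0],"rot": [0,0,-0.079],"grip": 0},
    {"translation": [0,0,0],"rot": [0,0,-0.079],"grip": 0},
    {"translation": [0,0,0],"rot": [0,0,-0.079],"grip": 0},
    {"translation": [0,0,0],"rot": [0,0,-0.079],"grip": 0},
    {"translation": [0,0,0],"rot": [0,0,-0.079],"grip": 0},
    {"translation": [0,0,0],"rot": [0,0,0],"grip": 0},
    {"translation": [0,0,0],"rot": [0,0,0],"grip": 0}
  ]
}}

```text
t: 6.15
position: [498.4, 21.8, 130.0]
tool_rot: [2.151, 2.288, -0.0]
force: [1.4, -5.9, -2.5]
grip_width: 0.127
finger_force: 33.0
```

```bash
python3 - <<'E'
from rig import *
import numpy as np
s=observe();print({k:np.round(s[k],3).tolist() for k in("qpos","wrist_torque","force","tool_rot")})
E
```

```text
{'qpos': [0.021, 0.33, 1.954, -0.002, 0.857, -0.04], 'wrist_torque': [-0.942, -0.395, 0.332], 'force': [1.406, -5.858, -2.545], 'tool_rot': [2.151, 2.288, -0.0]}
```

Emit:
{"name": "play_rows", "arguments": {
  "moves": [
    {"translation": [0,0,0],"rot": [0,0,0],"grip": 0.5},
    {"translation": [0,0,0],"rot": [0,0,0],"grip": 0.5},
    {"translation": [0,0,0],"rot": [0,0,0],"grip": 0.5},
    {"translation": [0,0,0.06],"rot": [0,0,0],"grip": 0.5},
    {"translation": [0,0,0.06],"rot": [0,0,0],"grip": 0.5},
    {"translation": [-0.0033,0.0398,0],"rot": [0,0,-0.092],"grip": 0.5},
    {"translation": [-0.0033,0.0398,0],"rot": [0,0,-0.092],"grip": 0.5},
    {"translation": [-0.0033,0.0398,0],"rot": [0,0,-0.092],"grip": 0.5},
    {"translation": [-0.0033,0.0398,0],"rot": [0,0,-0.092],"grip": 0.5},
    {"translation": [-0.0033,0.0398,0],"rot": [0,0,-0.092],"grip": 0.5},
    {"translation": [-0.0033,0.0398,0],"rot": [0,0,-0.092],"grip": 0.5},
    {"translation": [-0.0033,0.0398,0],"rot": [0,0,-0.092],"grip": 0.5},
    {"translation": [-0.0033,0.0398,0],"rot": [0,0,-0.092],"grip": 0.5},
    {"translation": [-0.0033,0.0398,0],"rot": [0,0,-0.092],"grip": 0.5},
    {"translation": [-0.0033,0.0398,0],"rot": [0,0,-0.092],"grip": 0.5},
    {"translation": [0,0,0],"rot": [0,0,0],"grip": 0.5},
    {"translation": [0,0,0],"rot": [0,0,0],"grip": 0.5}
  ]
}}

```text
t: 7.85
position: [481.2, 221.5, 189.8]
tool_rot: [3.116, 0.396, -0.001]
force: [-1.0, -0.3, 0.2]
grip_width: 0.499
finger_force: 0.0
```

Emit:
{"name": "play_rows", "arguments": {
  "moves": [
    {"translation": [0,0,-0.04],"rot": [0,0,0],"grip": 0.5},
    {"translation": [0,0,-0.04],"rot": [0,0,0],"grip": 0.5},
    {"translation": [0,0,-0.04],"rot": [0,0,0],"grip": 0.5},
    {"translation": [0,0,0],"rot": [0,0,0],"grip": 0.5},
    {"translation": [0,0,0],"rot": [0,0,0],"grip": 0},
    {"translation": [0,0,0],"rot": [0,0,0],"grip": 0},
    {"translation": [0,0,0],"rot": [0,0,0],"grip": 0},
    {"translation": [0,0,0],"rot": [0,0,0],"grip": 0},
    {"translation": [0,0,0],"rot": [0,0,0],"grip": 0}
  ]
}}

```text
t: 8.75
position: [481.9, 220.3, 131.0]
tool_rot: [3.116, 0.39, 0.001]
force: [-0.7, -5.7, 1.6]
grip_width: 0.128
finger_force: 32.7
```

Emit:
{"name": "play_rows", "arguments": {
  "moves": [
    {"translation": [0,0,0],"rot": [0,0,0.079],"grip": 0},
    {"translation": [0,0,0],"rot": [0,0,0.079],"grip": 0},
    {"translation": [0,0,0],"rot": [0,0,0.079],"grip": 0},
    {"translation": [0,0,0],"rot": [0,0,0.079],"grip": 0},
    {"translation": [0,0,0],"rot": [0,0,0.079],"grip": 0},
    {"translation": [0,0,0],"rot": [0,0,0.079],"grip": 0},
    {"translation": [0,0,0],"rot": [0,0,0.079],"grip": 0},
    {"translation": [0,0,0],"rot": [0,0,0.079],"grip": 0},
    {"translation": [0,0,0],"rot": [0,0,0.079],"grip": 0},
    {"translation": [0,0,0],"rot": [0,0,0.079],"grip": 0},
    {"translation": [0,0,0],"rot": [0,0,0.079],"grip": 0},
    {"translation": [0,0,0],"rot": [0,0,0.079],"grip": 0},
    {"translation": [0,0,0],"rot": [0,0,0],"grip": 0},
    {"translation": [0,0,0],"rot": [0,0,0],"grip": 0}
  ]
}}

```text
t: 10.15
position: [483.3, 219.7, 131.1]
tool_rot: [2.105, 2.327, 0.001]
force: [4.7, -9.7, -0.7]
grip_width: 0.128
finger_force: 32.8
```

```bash
python3 - <<'E'
from rig import *
import numpy as np
s=observe();print({k:np.round(s[k],3).tolist() for k in("qpos","wrist_torque","force","tool_rot")})
E
```

```text
{'qpos': [0.406, 0.37, 1.886, -0.004, 0.883, 0.309], 'wrist_torque': [-1.809, -0.874, -0.314], 'force': [4.735, -9.704, -0.727], 'tool_rot': [2.105, 2.327, 0.001]}
```

Emit:
{"name": "play_rows", "arguments": {
  "moves": [
    {"translation": [0,0,0],"rot": [0,0,0],"grip": 0.5},
    {"translation": [0,0,0],"rot": [0,0,0],"grip": 0.5},
    {"translation": [0,0,0],"rot": [0,0,0],"grip": 0.5},
    {"translation": [0,0,0.06],"rot": [0,0,0],"grip": 0.5},
    {"translation": [0,0,0.06],"rot": [0,0,0],"grip": 0.5},
    {"translation": [0.04,-0.063,0],"rot": [0,0,-0.015],"grip": 0.5},
    {"translation": [0.04,-0.063,0],"rot": [0,0,0],"grip": 0.5},
    {"translation": [0.04,-0.063,0],"rot": [0,0,0],"grip": 0.5},
    {"translation": [0,0,0],"rot": [0,0,0],"grip": 0.4},
    {"translation": [0,0,0],"rot": [0,0,0],"grip": 0.4}
  ]
}}

```text
t: 11.15
position: [541.5, 126.6, 189.8]
tool_rot: [-2.136, -2.303, -0.0]
force: [0.6, 0.7, -0.4]
grip_width: 0.403
finger_force: 0.0
```

```bash
python3 - <<'E'
from h import *
from rig import *
import cv2
c=read_camera("wrist");s=observe();print(np.round(s["position"],1),np.round(s["tool_rot"],3))
for nm,X in dict(hbar1=(545.4,76,173),hbar2=(537.6,175.8,173)).items():print(nm,proj(c,X).round(1))
cv2.imwrite("pics/f.png",np.hstack([cv2.resize(c["pixels"],(448,336)),read_camera("side")["pixels"][150:300,220:365].repeat(2,0).repeat(2,1)[:300].copy() if 0 else cv2.resize(read_camera("side")["pixels"][150:300,220:365],(348,336),interpolation=cv2.INTER_CUBIC)]))
E
```

```text
[541.  127.2 189.8] [-2.134 -2.304  0.   ]
hbar1 [283.  293.8]
hbar2 [282.8 156.5]
```

View pics/f.png

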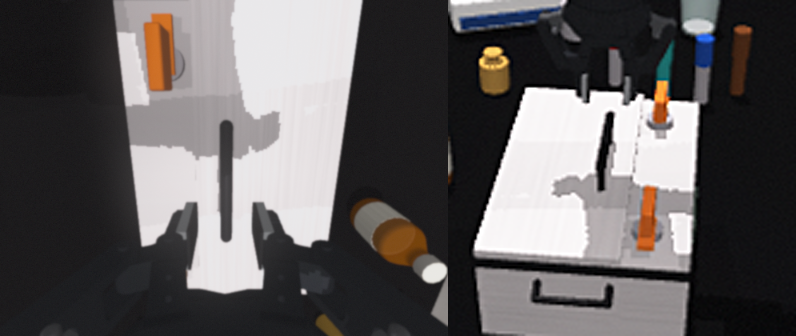

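The wrist view shows the bar (226,125–237) centred between the fingers. The side view shows both fins (660,105 and 648,218) edge-on, so both latches are unlocked. I'll grip the bar.

Emit:
{"name": "play_rows", "arguments": {
  "moves": [
    {"translation": [0,0,-0.045],"rot": [0,0,0],"grip": 0.4},
    {"translation": [0,0,-0.045],"rot": [0,0,0],"grip": 0.4},
    {"translation": [0,0,-0.045],"rot": [0,0,0],"grip": 0.4},
    {"translation": [0,0,0],"rot": [0,0,0],"grip": 0.4},
    {"translation": [0,0,0],"rot": [0,0,0],"grip": 0},
    {"translation": [0,0,0],"rot": [0,0,0],"grip": 0},
    {"translation": [0,0,0],"rot": [0,0,0],"grip": 0},
    {"translation": [0,0,0],"rot": [0,0,0],"grip": 0},
    {"translation": [0,0,0],"rot": [0,0,0],"grip": 0}
  ]
}}

```text
t: 12.15
position: [542.6, 127.7, 123.4]
tool_rot: [2.134, 2.304, 0.004]
force: [3.2, 5.2, 0.7]
grip_width: 0.114
finger_force: 29.7
```

```bash
python3 - <<'E'
import numpy as np
y=.078;ex=np.array([np.cos(y),np.sin(y),0]);ez=np.array([0,0,1])
def tcp(th,d=50):
    ph=.4*th
    bar=ex*(-110*np.cos(th)+43*np.sin(th))+ez*(110*np.sin(th)+43*np.cos(th))
    return bar+d*(-np.sin(ph)*ex-np.cos(ph)*ez)
P=[tcp(t) for t in np.linspace(0,1.7,21)]
for a,b in zip(P,P[1:]):print(np.round((b-a)/500,4).tolist())
E
```

```text
[0.0047, 0.0004, 0.0184]
[0.0062, 0.0005, 0.0178]
[0.0077, 0.0006, 0.017]
[0.0091, 0.0007, 0.0161]
[0.0104, 0.0008, 0.0151]
[0.0116, 0.0009, 0.014]
[0.0127, 0.001, 0.0128]
[0.0137, 0.0011, 0.0115]
[0.0145, 0.0011, 0.0102]
[0.0153, 0.0012, 0.0087]
[0.0159, 0.0012, 0.0072]
[0.0164, 0.0013, 0.0057]
[0.0167, 0.0013, 0.0041]
[0.0169, 0.0013, 0.0025]
[0.017, 0.0013, 0.0009]
[0.0169, 0.0013, -0.0007]
[0.0167, 0.0013, -0.0023]
[0.0164, 0.0013, -0.0038]
[0.0159, 0.0012, -0.0053]
[0.0153, 0.0012, -0.0068]
```

First half of the lid arc, then I'll check the forces.

Emit:
{"name": "play_rows", "arguments": {
  "moves": [
    {"translation": [0.0047,0.0004,0.0184],"rot": [-0.0018,0.0226,0],"grip": 0},
    {"translation": [0.0062,0.0005,0.0178],"rot": [-0.0018,0.0226,0],"grip": 0},
    {"translation": [0.0077,0.0006,0.017],"rot": [-0.0018,0.0226,0],"grip": 0},
    {"translation": [0.0091,0.0007,0.0161],"rot": [-0.0018,0.0226,0],"grip": 0},
    {"translation": [0.0104,0.0008,0.0151],"rot": [-0.0018,0.0226,0],"grip": 0},
    {"translation": [0.0116,0.0009,0.014],"rot": [-0.0018,0.0226,0],"grip": 0},
    {"translation": [0.0127,0.001,0.0128],"rot": [-0.0018,0.0226,0],"grip": 0},
    {"translation": [0.0137,0.0011,0.0115],"rot": [-0.0018,0.0226,0],"grip": 0},
    {"translation": [0.0145,0.0011,0.0102],"rot": [-0.0018,0.0226,0],"grip": 0}
  ]
}}

```text
t: 13.05
position: [583.3, 130.7, 189.7]
tool_rot: [-1.975, -2.134, 0.339]
force: [-9.7, 3.1, 4.3]
grip_width: 0.111
finger_force: 29.5
```

Emit:
{"name": "play_rows", "arguments": {
  "moves": [
    {"translation": [0.0153,0.0012,0.0087],"rot": [-0.0018,0.0226,0],"grip": 0},
    {"translation": [0.0159,0.0012,0.0072],"rot": [-0.0018,0.0226,0],"grip": 0},
    {"translation": [0.0164,0.0013,0.0057],"rot": [-0.0018,0.0226,0],"grip": 0},
    {"translation": [0.0167,0.0013,0.0041],"rot": [-0.0018,0.0226,0],"grip": 0},
    {"translation": [0.0169,0.0013,0.0025],"rot": [-0.0018,0.0226,0],"grip": 0},
    {"translation": [0.017,0.0013,0.0009],"rot": [-0.0018,0.0226,0],"grip": 0},
    {"translation": [0.0169,0.0013,-0.0007],"rot": [-0.0018,0.0226,0],"grip": 0},
    {"translation": [0.0167,0.0013,-0.0023],"rot": [-0.0018,0.0226,0],"grip": 0},
    {"translation": [0.0164,0.0013,-0.0038],"rot": [-0.0018,0.0226,0],"grip": 0},
    {"translation": [0.0159,0.0012,-0.0053],"rot": [-0.0018,0.0226,0],"grip": 0},
    {"translation": [0.0153,0.0012,-0.0068],"rot": [-0.0018,0.0226,0],"grip": 0},
    {"translation": [0,0,0],"rot": [0,0,0],"grip": 0},
    {"translation": [0,0,0],"rot": [0,0,0],"grip": 0}
  ]
}}

```text
t: 14.35
position: [678.2, 137.8, 196.5]
tool_rot: [-1.768, -1.91, 0.672]
force: [7.5, 2.8, 8.5]
grip_width: 0.112
finger_force: 31.4
```

```bash
python3 - <<'E'
from rig import *
import numpy as np,cv2
s=observe();print({k:np.round(s[k],3).tolist() for k in("qpos","wrist_torque","force","tool_rot")})
a=read_camera("side")["pixels"][90:300,200:370];b=read_camera("scene")["pixels"][120:330,200:400]
cv2.imwrite("pics/g.png",np.hstack([cv2.resize(x,None,fx=2.1,fy=2.1,interpolation=cv2.INTER_CUBIC) for x in(a,b)]))
E
```

```text
{'qpos': [0.159, 0.926, 0.882, 0.055, 2.007, 0.087], 'wrist_torque': [0.307, -0.108, -0.321], 'force': [7.455, 2.788, 8.516], 'tool_rot': [-1.768, -1.91, 0.672]}
```

View pics/g.png

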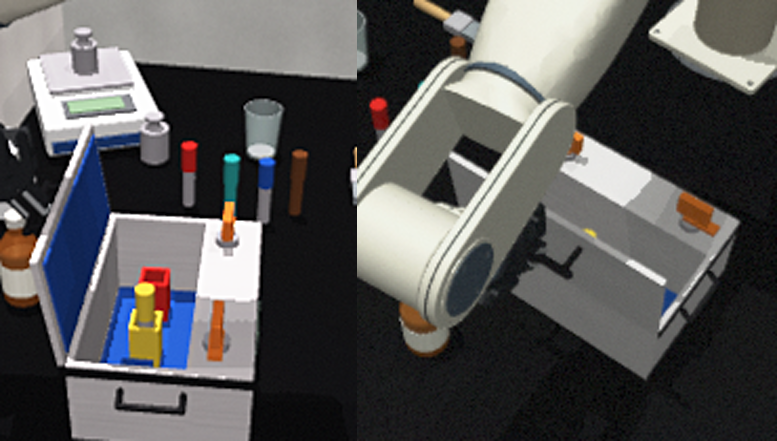

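The lid stands a little past upright (side 60,230). The holder row shows red (155,275) and yellow with its rod (145,320), and blue is presumably hidden behind the near wall. I'll release and retreat along the tool axis.

Emit:
{"name": "play_rows", "arguments": {
  "moves": [
    {"translation": [0,0,0],"rot": [0,0,0],"grip": 0.22},
    {"translation": [0,0,0],"rot": [0,0,0],"grip": 0.22},
    {"translation": [0,0,0],"rot": [0,0,0],"grip": 0.22},
    {"translation": [0.0252,0.002,0.0312],"rot": [0,0,0],"grip": 0.22},
    {"translation": [0.0252,0.002,0.0312],"rot": [0,0,0],"grip": 0.22},
    {"translation": [0.0252,0.002,0.0312],"rot": [0,0,0],"grip": 0.22},
    {"translation": [0,0,0.08],"rot": [0,0,0],"grip": 0.22},
    {"translation": [0,0,0.08],"rot": [0,0,0],"grip": 0.22},
    {"translation": [0,0,0.06],"rot": [0.0072,-0.0904,0],"grip": 0.3},
    {"translation": [0,0,0],"rot": [0.0072,-0.0904,0],"grip": 0.4},
    {"translation": [0,0,0],"rot": [0.0072,-0.0904,0],"grip": 0.5},
    {"translation": [0,0,0],"rot": [0.0072,-0.0904,0],"grip": 0.5},
    {"translation": [0,0,0],"rot": [0.0072,-0.0904,0],"grip": 0.5},
    {"translation": [0,0,0],"rot": [0,0,0],"grip": 0.5},
    {"translation": [0,0,0],"rot": [0,0,0],"grip": 0.5}
  ]
}}

```text
t: 15.95
position: [713.4, 140.2, 351.5]
tool_rot: [-2.134, -2.305, 0.002]
force: [-0.9, 0.4, 0.2]
grip_width: 0.499
finger_force: 0.0
```

Emit:
{"name": "play_rows", "arguments": {
  "moves": [
    {"translation": [-0.0408,-0.061,0],"rot": [0,0,-0.0873],"grip": 0.5},
    {"translation": [-0.0408,-0.061,0],"rot": [0,0,-0.0873],"grip": 0.5},
    {"translation": [-0.0408,-0.061,0],"rot": [0,0,-0.0873],"grip": 0.5},
    {"translation": [-0.0408,-0.061,0],"rot": [0,0,-0.0873],"grip": 0.5},
    {"translation": [-0.0408,-0.061,0],"rot": [0,0,-0.0873],"grip": 0.5},
    {"translation": [-0.0408,-0.061,0],"rot": [0,0,-0.0873],"grip": 0.5},
    {"translation": [-0.0408,-0.061,-0.03],"rot": [0,0,-0.0873],"grip": 0.5},
    {"translation": [-0.0408,-0.061,-0.05],"rot": [0,0,-0.0873],"grip": 0.5},
    {"translation": [-0.0408,-0.061,-0.06],"rot": [0,0,-0.0873],"grip": 0.5},
    {"translation": [-0.0408,-0.061,-0.06],"rot": [0,0,-0.0873],"grip": 0.5},
    {"translation": [-0.0408,-0.061,-0.06],"rot": [0,0,-0.0873],"grip": 0.5},
    {"translation": [-0.0408,-0.061,-0.06],"rot": [0,0,-0.0873],"grip": 0.5},
    {"translation": [0,0,0],"rot": [0,0,0],"grip": 0.5},
    {"translation": [0,0,0],"rot": [0,0,0],"grip": 0.5}
  ]
}}

```text
t: 17.35
position: [470.2, -226.9, 189.9]
tool_rot: [-3.138, -0.118, 0.003]
force: [0.5, 0.4, 0.3]
grip_width: 0.503
finger_force: 0.0
```

```bash
python3 - <<'E'
from h import *
from rig import *
import cv2
s=observe();print(np.round(s["position"],1),np.round(s["tool_rot"],3))
c=read_camera("wrist");e=read_camera("side");f=read_camera("scene")
pickle.dump(dict(wrist=c,side=e,scene=f),open("cam2.pkl","wb"))
def cent(c,hlo,hhi,z,nm):
    h=cv2.cvtColor(c["pixels"],cv2.COLOR_BGR2HSV);m=cv2.inRange(h,(hlo,150,60),(hhi,255,255))
    n,l,st,ce=cv2.connectedComponentsWithStats(m)
    for i in np.argsort(-st[1:,4])[:3]+1:print(nm,st[i].tolist(),ray(c,ce[i],z).round(1)[:2])
cent(c,108,125,110,"wrist blue");cent(e,108,125,88,"side blue");cent(f,108,125,88,"scene blue")
y=.078;C=np.array([551.5,126.7])
for yy in(-90,0,90):
    X=np.r_[C+[33*np.cos(y)-yy*np.sin(y),33*np.sin(y)+yy*np.cos(y)],73];print(yy,X.round(1),"side",proj(e,X).round(1),"scene",proj(f,X).round(1))
a=c["pixels"];b=e["pixels"][130:300,210:350]
b=cv2.resize(b,(346,420),interpolation=cv2.INTER_CUBIC)
cv2.imwrite("pics/h.png",np.hstack([cv2.resize(a,(448,336)),cv2.resize(b,(277,336))]))
E
```

```text
[ 470.2 -226.9  189.9] [-3.138e+00 -1.180e-01  3.000e-03]
wrist blue [270, 181, 28, 18, 151] [ 482.4 -225.9]
wrist blue [269, 199, 30, 19, 54] [ 461.5 -229.7]
wrist blue [289, 187, 2, 2, 3] [ 482.2 -232.8]
side blue [45, 312, 161, 108, 6553] [768.6 556.1]
side blue [221, 154, 46, 103, 1620] [709.5 -11.5]
side blue [276, 229, 17, 37, 437] [538.6 155.4]
scene blue [353, 336, 102, 84, 3683] [757. 528.]
scene blue [466, 197, 53, 70, 221] [260.8 510.1]
scene blue [131, 180, 25, 37, 146] [ 797.6 -333.1]
-90 [591.4  39.5  73. ] side [273.4 221.5] scene [283.  227.2]
0 [584.4 129.3  73. ] side [269.1 242.4] scene [308.6 242.7]
90 [577.4 219.   73. ] side [264.3 266.2] scene [335.6 259.1]
```

View pics/h.png

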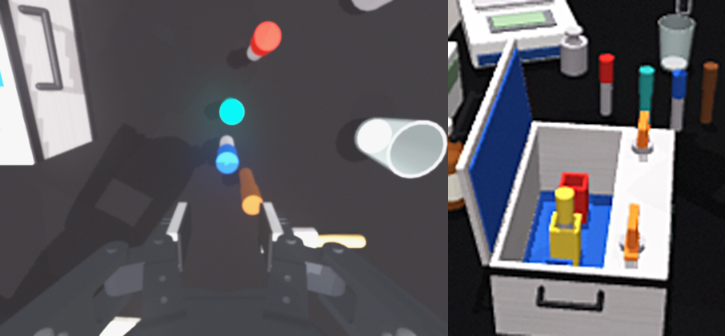

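Wrist view: blue rod top (227,162), turquoise (231,112) beyond it, brown (252,205), red (266,38). Red holder is at case y -90 (side 574,180) and yellow at 0, so blue must be at +90. I'll pick the blue rod now.

Emit:
{"name": "play_rows", "arguments": {
  "moves": [
    {"translation": [-0.003,0,-0.07],"rot": [0,0,0],"grip": 0.5},
    {"translation": [0,0,-0.07],"rot": [0,0,0],"grip": 0.5},
    {"translation": [0,0,-0.07],"rot": [0,0,0],"grip": 0.5},
    {"translation": [0,0,-0.05],"rot": [0,0,0],"grip": 0.5},
    {"translation": [0,0,-0.02],"rot": [0,0,0],"grip": 0.5},
    {"translation": [0,0,0],"rot": [0,0,0],"grip": 0.5},
    {"translation": [0,0,0],"rot": [0,0,0],"grip": 0},
    {"translation": [0,0,0],"rot": [0,0,0],"grip": 0},
    {"translation": [0,0,0],"rot": [0,0,0],"grip": 0},
    {"translation": [0,0,0],"rot": [0,0,0],"grip": 0},
    {"translation": [0,0,0],"rot": [0,0,0],"grip": 0},
    {"translation": [0,0,0],"rot": [0,0,0],"grip": 0}
  ]
}}

```text
t: 18.7
position: [469.3, -226.4, 52.1]
tool_rot: [3.138, 0.12, 0.004]
force: [0.8, -0.4, 7.4]
grip_width: 0.269
finger_force: 30.1
```

Emit:
{"name": "play_rows", "arguments": {
  "moves": [
    {"translation": [0,0,0.02],"rot": [0,0,0],"grip": 0},
    {"translation": [0,0,0.06],"rot": [0,0,0],"grip": 0},
    {"translation": [0,0,0.08],"rot": [0,0,0],"grip": 0},
    {"translation": [0,0,0.08],"rot": [0,0,0],"grip": 0},
    {"translation": [0,0,0.08],"rot": [0,0,0],"grip": 0},
    {"translation": [0,0,0.08],"rot": [0,0,0],"grip": 0},
    {"translation": [0,0,0.04],"rot": [0,0,0],"grip": 0},
    {"translation": [0.0182,0.0743,0],"rot": [0,0,0],"grip": 0},
    {"translation": [0.0182,0.0743,0],"rot": [0,0,0],"grip": 0},
    {"translation": [0.0182,0.0743,0],"rot": [0,0,0],"grip": 0},
    {"translation": [0.0182,0.0743,0],"rot": [0,0,0],"grip": 0},
    {"translation": [0.0182,0.0743,0],"rot": [0,0,0],"grip": 0},
    {"translation": [0.0182,0.0743,0],"rot": [0,0,0],"grip": 0},
    {"translation": [0.0182,0.0743,0],"rot": [0,0,0],"grip": 0},
    {"translation": [0.0182,0.0743,0],"rot": [0,0,0],"grip": 0},
    {"translation": [0.0182,0.0743,0],"rot": [0,0,0],"grip": 0},
    {"translation": [0.0182,0.0743,0],"rot": [0,0,0],"grip": 0},
    {"translation": [0.0182,0.0743,0],"rot": [0,0,0],"grip": 0},
    {"translation": [0.0182,0.0743,0],"rot": [0,0,0],"grip": 0},
    {"translation": [0,0,0],"rot": [0,0,0],"grip": 0}
  ],
  "force": 50
}}

```text
t: 20.7
position: [577.2, 224.1, 270.8]
tool_rot: [-3.138, -0.125, -0.0]
force: [0.0, -0.4, -2.1]
grip_width: 0.261
finger_force: 49.5
```

```bash
python3 - <<'E'
from h import *
from rig import *
import cv2
s=observe();p=np.array(s["position"]);print(p.round(1),np.round(s["tool_rot"],3),s["grip_width"])
c=read_camera("wrist");e=read_camera("side");f=read_camera("scene")
pickle.dump(dict(wrist=c,side=e,scene=f),open("cam3.pkl","wb"))
y=.078;C=np.array([551.5,126.7])
img=c["pixels"].copy()
def W(X):return np.r_[C+[X[0]*np.cos(y)-X[1]*np.sin(y),X[0]*np.sin(y)+X[1]*np.cos(y)],X[2]]
for yy in(-90,0,90):
    q=np.array([proj(c,W((33+a,yy+b,73))) for a,b in((-19,-19),(19,-19),(19,19),(-19,19))]).round().astype(int);print(yy,W((33,yy,73)).round(1),q.tolist())
    cv2.polylines(img,[q.reshape(-1,1,2)],True,(0,255,0),1)
print("rod axis side",proj(e,p-[0,0,52]).round(1),proj(e,p+[0,0,58]).round(1))
b=cv2.resize(e["pixels"][90:300,210:350],(280,420),interpolation=cv2.INTER_CUBIC)
cv2.imwrite("pics/i.png",np.hstack([img[:, :510],b]))
E
```

```text
[577.2 224.1 270.8] [-3.138 -0.125 -0.   ] 0.2605618811463089
-90 [591.4  39.5  73. ] [[444, 190], [449, 159], [418, 159], [414, 189]]
0 [584.4 129.3  73. ] [[372, 189], [375, 159], [344, 159], [342, 189]]
90 [577.4 219.   73. ] [[301, 189], [301, 159], [270, 159], [270, 189]]
rod axis side [262.1 220.8] [260.6 179.4]
```

View pics/i.png

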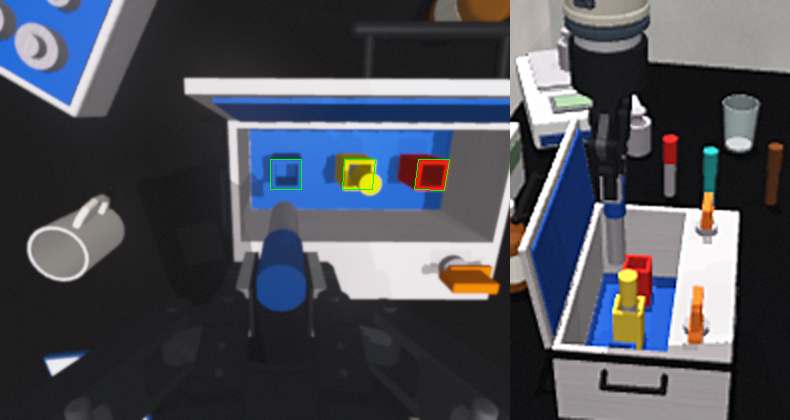

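Wrist view: the predicted squares fit the red (432,175), yellow (359,175) and blue (286,174) holders, so blue is at case y +90. Next I'll check the rod's offset in the hand from its visible lower end near (285,205).

```bash
python3 - <<'E'
from h import *
from rig import *
import cv2
d=pickle.load(open("cam3.pkl","rb"));c=d["wrist"]
s=observe();p=np.array(s["position"]);print(p.round(1),np.round(s["tool_rot"],3))
c=read_camera("wrist")
img=cv2.resize(c["pixels"][190:320,220:350],(780,780),interpolation=cv2.INTER_CUBIC)
t=np.linspace(0,6.28,25)
for z,r,col in((-50,10,(0,255,0)),(60,12,(0,0,255)),(16,12,(0,255,255))):
    q=np.array([(proj(c,p+[r*np.cos(a),r*np.sin(a),z])-[220,190])*6 for a in t]).astype(int);cv2.polylines(img,[q.reshape(-1,1,2)],True,col,1)
cv2.imwrite("pics/j.png",cv2.resize(img,(590,590)))
E
```

```text
[576.3 219.8 270.5] [ 3.139e+00  1.210e-01 -2.000e-03]
```

View pics/j.png

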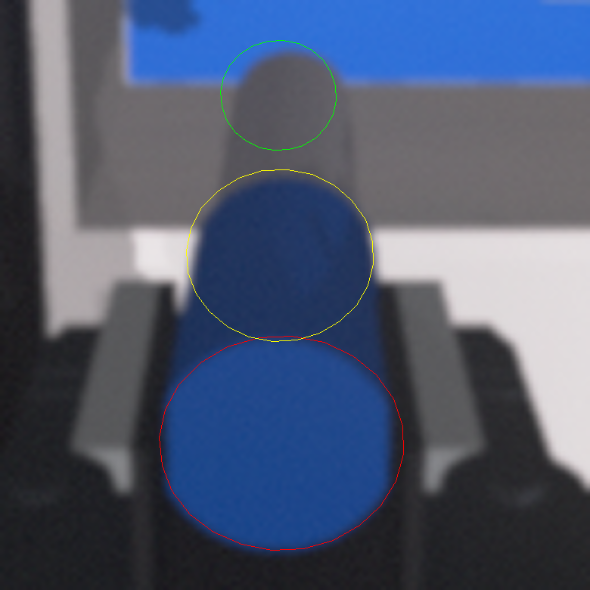

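The rod's lower end sits about 2 mm in -x and 2 mm in -y from the tool axis. I'll correct for that and lower into the mouth.

Emit:
{"name": "play_rows", "arguments": {
  "moves": [
    {"translation": [0.006,0.0024,0],"rot": [0,0,0],"grip": 0},
    {"translation": [0,0,-0.06],"rot": [0,0,0],"grip": 0},
    {"translation": [0,0,-0.07],"rot": [0,0,0],"grip": 0},
    {"translation": [0,0,-0.07],"rot": [0,0,0],"grip": 0},
    {"translation": [0,0,-0.06],"rot": [0,0,0],"grip": 0},
    {"translation": [0,0,-0.02],"rot": [0,0,0],"grip": 0},
    {"translation": [0,0,-0.02],"rot": [0,0,0],"grip": 0},
    {"translation": [0,0,-0.02],"rot": [0,0,0],"grip": 0},
    {"translation": [0,0,0],"rot": [0,0,0],"grip": 0},
    {"translation": [0,0,0],"rot": [0,0,0],"grip": 0}
  ]
}}

```text
t: 21.9
position: [580.8, 221.6, 111.5]
tool_rot: [-3.139, -0.12, -0.002]
force: [0.2, 0.2, -2.0]
grip_width: 0.261
finger_force: 49.5
```

Emit:
{"name": "play_rows", "arguments": {
  "moves": [
    {"translation": [-0.002,0,-0.014],"rot": [0,0,0],"grip": 0},
    {"translation": [0,0,-0.014],"rot": [0,0,0],"grip": 0},
    {"translation": [0,0,-0.014],"rot": [0,0,0],"grip": 0},
    {"translation": [0,0,-0.014],"rot": [0,0,0],"grip": 0},
    {"translation": [0,0,-0.014],"rot": [0,0,0],"grip": 0},
    {"translation": [0,0,-0.01],"rot": [0,0,0],"grip": 0},
    {"translation": [0,0,0],"rot": [0,0,0],"grip": 0}
  ]
}}

```text
t: 22.6
position: [578.5, 221.2, 69.6]
tool_rot: [3.139, 0.12, -0.003]
force: [0.5, 1.0, -2.0]
grip_width: 0.256
finger_force: 49.5
```

Emit:
{"name": "play_rows", "arguments": {
  "moves": [
    {"translation": [0,0,-0.004],"rot": [0,0,0],"grip": 0},
    {"translation": [0,0,0],"rot": [0,0,0],"grip": 0.45},
    {"translation": [0,0,0],"rot": [0,0,0],"grip": 0.45},
    {"translation": [0,0,0],"rot": [0,0,0],"grip": 0.45},
    {"translation": [0,0,0],"rot": [0,0,0],"grip": 0.45},
    {"translation": [0,0,0.04],"rot": [0,0,0],"grip": 0.45},
    {"translation": [0,0,0.08],"rot": [0,0,0],"grip": 0.45},
    {"translation": [0,0,0.08],"rot": [0,0,0],"grip": 0.45},
    {"translation": [0,0,0.08],"rot": [0,0,0],"grip": 0.45},
    {"translation": [0,0,0.08],"rot": [0,0,0],"grip": 0.45},
    {"translation": [0,0,0],"rot": [0,0,0],"grip": 0.45}
  ]
}}

```text
t: 23.7
position: [582.6, 222.7, 255.5]
tool_rot: [-3.136, -0.12, -0.017]
force: [0.5, -0.6, 0.2]
grip_width: 0.45
finger_force: 0.0
```

Emit:
{"name": "play_rows", "arguments": {
  "moves": [
    {"translation": [0.0027,-0.0795,0],"rot": [0,0,0],"grip": 0.5},
    {"translation": [0.0027,-0.0795,0],"rot": [0,0,0],"grip": 0.5},
    {"translation": [0.0027,-0.0795,0],"rot": [0,0,0],"grip": 0.5},
    {"translation": [0.0027,-0.0795,0],"rot": [0,0,0],"grip": 0.5},
    {"translation": [0.0027,-0.0795,0],"rot": [0,0,0],"grip": 0.5},
    {"translation": [0.0027,-0.0795,0],"rot": [0,0,0],"grip": 0.5},
    {"translation": [0.0027,-0.0795,0],"rot": [0,0,0],"grip": 0.5},
    {"translation": [0.0027,-0.0795,0],"rot": [0,0,0],"grip": 0.5},
    {"translation": [0.0027,-0.0795,0],"rot": [0,0,0],"grip": 0.5},
    {"translation": [0.0027,-0.0795,0],"rot": [0,0,0],"grip": 0.5},
    {"translation": [0.0027,-0.0795,0],"rot": [0,0,0],"grip": 0.5},
    {"translation": [0.0027,-0.0795,0],"rot": [0,0,0],"grip": 0.5},
    {"translation": [0,0,-0.06],"rot": [0,0,0],"grip": 0.5},
    {"translation": [0,0,0],"rot": [0,0,0],"grip": 0.5},
    {"translation": [0,0,0],"rot": [0,0,0],"grip": 0.5}
  ]
}}

```text
t: 25.2
position: [594.6, -255.0, 217.9]
tool_rot: [-3.138, -0.12, 0.004]
force: [0.6, -0.3, -0.2]
grip_width: 0.499
finger_force: 0.0
```

```bash
python3 - <<'E'
from h import *
from rig import *
import cv2
s=observe();p=np.array(s["position"]);print(p.round(1),np.round(s["tool_rot"],3))
def blob(c,ranges,z,nm,roi=None):
    h=cv2.cvtColor(c["pixels"],cv2.COLOR_BGR2HSV);m=sum(cv2.inRange(h,lo,hi) for lo,hi in ranges)
    if roi: k=np.zeros_like(m);k[roi[0]:roi[1],roi[2]:roi[3]]=1;m=m*k
    n,l,st,ce=cv2.connectedComponentsWithStats(m)
    for i in np.argsort(-st[1:,4])[:2]+1:print(nm,st[i].tolist(),ray(c,ce[i],z).round(1)[:2])
red=[((0,150,60),(6,255,255)),((174,150,60),(180,255,255))]
w=read_camera("wrist");blob(w,red,110,"wrist red")
e=read_camera("side");X=(577.4,219,123);u,v=proj(e,X);print("expected blue top",u.round(1),v.round(1))
blob(e,[((105,150,40),(125,255,255))],118,"side blue",(int(v)-12,int(v)+12,int(u)-12,int(u)+12))
cv2.imwrite("pics/k.png",np.hstack([cv2.resize(w["pixels"],(448,336)),cv2.resize(e["pixels"][130:300,210:350],(277,336))]))
E
```

```text
[ 594.6 -255.   217.9] [-3.138 -0.12   0.004]
wrist red [270, 173, 28, 33, 743] [ 597.9 -256.9]
wrist red [0, 152, 9, 31, 131] [594.2   8.8]
expected blue top 263.7 251.1
side blue [251, 239, 22, 24, 338] [589.7 220.5]
```

I've already viewed 12 pictures, which is over the allowed 10. I won't view any more and will use numeric checks only. The wrist blob puts the red rod at about (595,-257), so I'll pick it.

Emit:
{"name": "play_rows", "arguments": {
  "moves": [
    {"translation": [0,-0.003,-0.07],"rot": [0,0,0],"grip": 0.5},
    {"translation": [0,0,-0.08],"rot": [0,0,0],"grip": 0.5},
    {"translation": [0,0,-0.08],"rot": [0,0,0],"grip": 0.5},
    {"translation": [0,0,-0.07],"rot": [0,0,0],"grip": 0.5},
    {"translation": [0,0,-0.034],"rot": [0,0,0],"grip": 0.5},
    {"translation": [0,0,0],"rot": [0,0,0],"grip": 0.5},
    {"translation": [0,0,0],"rot": [0,0,0],"grip": 0},
    {"translation": [0,0,0],"rot": [0,0,0],"grip": 0},
    {"translation": [0,0,0],"rot": [0,0,0],"grip": 0},
    {"translation": [0,0,0],"rot": [0,0,0],"grip": 0},
    {"translation": [0,0,0],"rot": [0,0,0],"grip": 0},
    {"translation": [0,0,0],"rot": [0,0,0],"grip": 0}
  ],
  "force": 35
}}

```text
t: 26.5
position: [596.9, -257.8, 53.9]
tool_rot: [3.138, 0.12, 0.006]
force: [0.2, 1.1, 6.6]
grip_width: 0.266
finger_force: 35.2
```

Emit:
{"name": "play_rows", "arguments": {
  "moves": [
    {"translation": [0,0,0.02],"rot": [0,0,0],"grip": 0},
    {"translation": [0,0,0.06],"rot": [0,0,0],"grip": 0},
    {"translation": [0,0,0.08],"rot": [0,0,0],"grip": 0},
    {"translation": [0,0,0.08],"rot": [0,0,0],"grip": 0},
    {"translation": [0,0,0.08],"rot": [0,0,0],"grip": 0},
    {"translation": [0,0,0.08],"rot": [0,0,0],"grip": 0},
    {"translation": [0,0,0.04],"rot": [0,0,0],"grip": 0},
    {"translation": [-0.0008,0.074,0],"rot": [0,0,0],"grip": 0},
    {"translation": [-0.0008,0.074,0],"rot": [0,0,0],"grip": 0},
    {"translation": [-0.0008,0.074,0],"rot": [0,0,0],"grip": 0},
    {"translation": [-0.0008,0.074,0],"rot": [0,0,0],"grip": 0},
    {"translation": [-0.0008,0.074,0],"rot": [0,0,0],"grip": 0},
    {"translation": [-0.0008,0.074,0],"rot": [0,0,0],"grip": 0},
    {"translation": [-0.0008,0.074,0],"rot": [0,0,0],"grip": 0},
    {"translation": [-0.0008,0.074,0],"rot": [0,0,0],"grip": 0},
    {"translation": [0,0,0],"rot": [0,0,0],"grip": 0},
    {"translation": [0,0,0],"rot": [0,0,0],"grip": 0}
  ],
  "force": 50
}}

```text
t: 28.2
position: [591.8, 39.5, 272.1]
tool_rot: [3.139, 0.123, 0.0]
force: [1.5, -0.4, -2.5]
grip_width: 0.257
finger_force: 49.5
```

```bash
python3 - <<'E'
from h import *
from rig import *
import cv2
w=read_camera("wrist");e=read_camera("side");s=observe();p=np.array(s["position"]);print(p.round(1),np.round(s["tool_rot"],3),s["grip_width"])
def blobs(c,nm):
    h=cv2.cvtColor(c["pixels"],cv2.COLOR_BGR2HSV);m=cv2.inRange(h,(0,150,50),(6,255,255))+cv2.inRange(h,(174,150,50),(180,255,255))
    n,l,st,ce=cv2.connectedComponentsWithStats(m)
    for i in np.argsort(-st[1:,4])[:4]+1:print(nm,st[i].tolist(),ce[i].round(1).tolist())
    return m
blobs(w,"wrist");blobs(e,"side")
sil=lambda c,r,z0,z1:np.array([proj(c,p+[r*np.cos(a),r*np.sin(a),z]) for a in np.linspace(0,6.28,40) for z in(z0,z1)])
for nm,c in(("wrist",w),("side",e)):
    q=sil(c,12,14,58);print(nm,"exp sleeve bbox",q.min(0).round(1),q.max(0).round(1),"exp bottom",proj(c,p-[0,0,52]).round(1))
# steel edges in side image: bright columns just above rod bottom
for z in(-45,-25,-5):
    u,v=proj(e,p+[0,0,z]);u0=int(round(u));print("side z",z,"u",u.round(1),u0-12,e["pixels"][int(round(v)),u0-12:u0+13].mean(1).astype(int).tolist())
for z in(-48,-38):
    u,v=proj(w,p+[0,0,z]);u0=int(round(u));print("wrist z",z,"uv",u.round(1),v.round(1),u0-24,w["pixels"][int(round(v)),u0-24:u0+25].mean(1).astype(int).tolist())
u,v=proj(w,p-[0,0,52]);print("wrist col",int(v)-25,w["pixels"][int(v)-25:int(v)+15,int(u)].mean(1).astype(int).tolist())
y=.078
for a,b in((0,0),):
    X=(551.5+33*np.cos(y)+90*np.sin(y),126.7+33*np.sin(y)-90*np.cos(y),73);q=[proj(w,(X[0]+i,X[1]+j,73)).round(0).tolist() for i,j in((-19,-19),(19,19))];print("holder",np.round(X,1),q)
E
```

```text
[592.   38.2 272. ] [3.139 0.119 0.   ] 0.25985367992115754
wrist [256, 229, 51, 82, 3274] [280.7, 271.7]
wrist [267, 155, 30, 34, 933] [281.7, 171.9]
side [266, 217, 15, 26, 205] [275.2, 226.3]
side [268, 147, 10, 11, 68] [272.5, 153.0]
side [276, 139, 2, 7, 10] [276.5, 141.4]
wrist exp sleeve bbox [258.4 225.8] [311.6 308. ] exp bottom [283.1 210.3]
side exp sleeve bbox [266.9 136.6] [276.8 156.9] exp bottom [272.4 176.9]
side z -45 u 272.4 260 [19, 19, 19, 19, 16, 17, 19, 18, 7, 75, 112, 117, 118, 119, 118, 113, 83, 32, 12, 19, 20, 19, 18, 21, 17]
side z -25 u 272.3 260 [18, 18, 19, 18, 21, 18, 18, 15, 0, 88, 117, 115, 117, 117, 116, 109, 77, 25, 6, 8, 13, 17, 18, 17, 18]
side z -5 u 272.1 260 [0, 5, 4, 8, 6, 3, 16, 94, 103, 101, 115, 115, 117, 117, 114, 104, 94, 108, 108, 107, 53, 15, 15, 15, 19]
wrist z -48 uv 283.1 211.9 259 [111, 111, 111, 111, 111, 111, 110, 110, 107, 99, 91, 88, 86, 89, 88, 89, 91, 91, 92, 92, 94, 94, 94, 93, 94, 94, 95, 95, 96, 95, 95, 97, 97, 98, 103, 108, 110, 111, 112, 112, 109, 107, 106, 105, 105, 105, 105, 106, 105]
wrist z -38 uv 283.3 216.1 259 [110, 110, 111, 109, 109, 111, 110, 108, 102, 96, 90, 87, 88, 87, 88, 89, 91, 91, 92, 93, 94, 93, 94, 93, 94, 94, 96, 94, 96, 95, 96, 96, 96, 96, 97, 103, 109, 111, 111, 110, 112, 111, 111, 110, 108, 107, 105, 106, 105]
wrist col 185 [79, 96, 107, 118, 135, 141, 136, 129, 129, 130, 128, 129, 128, 127, 127, 121, 108, 99, 96, 94, 94, 94, 94, 95, 94, 95, 94, 94, 94, 95, 94, 94, 94, 93, 93, 94, 94, 93, 90, 89]
holder [591.4  39.5  73. ] [[295.0, 190.0], [267.0, 158.0]]
```

Emit:
{"name": "play_rows", "arguments": {
  "moves": [
    {"translation": [0.004,-0.002,0],"rot": [0,0,0],"grip": 0},
    {"translation": [0,0,-0.06],"rot": [0,0,0],"grip": 0},
    {"translation": [0,0,-0.07],"rot": [0,0,0],"grip": 0},
    {"translation": [0,0,-0.07],"rot": [0,0,0],"grip": 0},
    {"translation": [0,0,-0.06],"rot": [0,0,0],"grip": 0},
    {"translation": [0,0,-0.02],"rot": [0,0,0],"grip": 0},
    {"translation": [0,0,-0.02],"rot": [0,0,0],"grip": 0},
    {"translation": [0,0,-0.02],"rot": [0,0,0],"grip": 0},
    {"translation": [0,0,0],"rot": [0,0,0],"grip": 0},
    {"translation": [0,0,0],"rot": [0,0,0],"grip": 0}
  ]
}}

```text
t: 29.3
position: [594.8, 37.9, 112.5]
tool_rot: [3.139, 0.12, 0.002]
force: [-0.3, 0.9, -0.8]
grip_width: 0.258
finger_force: 49.5
```

Emit:
{"name": "play_rows", "arguments": {
  "moves": [
    {"translation": [0,0,-0.014],"rot": [0,0,0],"grip": 0},
    {"translation": [0,0,-0.014],"rot": [0,0,0],"grip": 0},
    {"translation": [0,0,-0.014],"rot": [0,0,0],"grip": 0},
    {"translation": [0,0,-0.014],"rot": [0,0,0],"grip": 0},
    {"translation": [0,0,-0.014],"rot": [0,0,0],"grip": 0},
    {"translation": [0,0,-0.01],"rot": [0,0,0],"grip": 0},
    {"translation": [0,0,0],"rot": [0,0,0],"grip": 0}
  ]
}}

```text
t: 30.0
position: [593.5, 37.9, 70.6]
tool_rot: [3.139, 0.12, -0.003]
force: [-0.1, -0.9, -1.7]
grip_width: 0.259
finger_force: 49.5
```

Emit:
{"name": "play_rows", "arguments": {
  "moves": [
    {"translation": [0,0,-0.004],"rot": [0,0,0],"grip": 0},
    {"translation": [0,0,0],"rot": [0,0,0],"grip": 0.45},
    {"translation": [0,0,0],"rot": [0,0,0],"grip": 0.45},
    {"translation": [0,0,0],"rot": [0,0,0],"grip": 0.45},
    {"translation": [0,0,0],"rot": [0,0,0],"grip": 0.45},
    {"translation": [0,0,0.04],"rot": [0,0,0],"grip": 0.45},
    {"translation": [0,0,0.08],"rot": [0,0,0],"grip": 0.45},
    {"translation": [0,0,0.08],"rot": [0,0,0],"grip": 0.45},
    {"translation": [0,0,0.08],"rot": [0,0,0],"grip": 0.45},
    {"translation": [0,0,0.08],"rot": [0,0,0],"grip": 0.45},
    {"translation": [0,0,0.08],"rot": [0,0,0],"grip": 0.45},
    {"translation": [-0.04,-0.02,0],"rot": [0,0,0],"grip": 0.45},
    {"translation": [-0.04,0.05,0],"rot": [0,0,0],"grip": 0.45},
    {"translation": [-0.04,0.05,0],"rot": [0,0,0],"grip": 0.45},
    {"translation": [-0.04,0.05,0],"rot": [0,0,0],"grip": 0.45},
    {"translation": [0,0,0],"rot": [0,0,0],"grip": 0.45},
    {"translation": [0,0,0],"rot": [0,0,0],"grip": 0.45}
  ]
}}

```text
t: 31.7
position: [514.2, 103.2, 290.1]
tool_rot: [3.139, 0.122, 0.002]
force: [0.2, 0.4, -0.0]
grip_width: 0.453
finger_force: 0.0
```

```bash
python3 - <<'E'
from h import *
from rig import *
import cv2
w=read_camera("wrist");e=read_camera("side");s=observe();print(np.round(s["position"],1),np.round(s["force"],1))
hs={"red":[((0,150,50),(6,255,255)),((174,150,50),(180,255,255))],"blue":[((105,150,40),(125,255,255))],"yellow":[((22,150,60),(34,255,255))],"orange":[((7,170,60),(18,255,255))]}
y=.078
def W(a,b,z):return np.array((551.5+a*np.cos(y)-b*np.sin(y),126.7+a*np.sin(y)+b*np.cos(y),z))
for nm,yy in(("red",-90),("yellow",0),("blue",90)):
    for cn,c in(("wrist",w),("side",e)):
        T=proj(c,W(33,yy,123));B=proj(c,W(33,yy,73));print(nm,cn,"exp top",T.round(1),"mouth",B.round(1))
for cn,c in(("wrist",w),("side",e)):
    h=cv2.cvtColor(c["pixels"],cv2.COLOR_BGR2HSV)
    for nm in hs:
        m=sum(cv2.inRange(h,*r) for r in hs[nm]);n,l,st,ce=cv2.connectedComponentsWithStats(m)
        for i in np.argsort(-st[1:,4])[:4]+1:
            if st[i,4]>20:print(cn,nm,st[i].tolist(),ce[i].round(1).tolist())
E
```

```text
[514.8 102.5 289.9] [ 0.5  0.6 -0. ]
red wrist exp top [345.8 113.7] mouth [337.7 113.3]
red side exp top [273.1 207.2] mouth [273.4 221.5]
yellow wrist exp top [262.  113.7] mouth [264.3 113.4]
yellow side exp top [268.7 227.6] mouth [269.1 242.4]
blue wrist exp top [178.2 113.8] mouth [191.  113.4]
blue side exp top [263.7 251.1] mouth [264.3 266.2]
wrist red [319, 99, 39, 31, 1034] [337.7, 113.7]
wrist blue [165, 70, 204, 88, 14369] [260.6, 113.4]
wrist blue [56, 0, 396, 43, 14180] [259.3, 19.1]
wrist blue [0, 305, 79, 47, 472] [50.8, 319.8]
wrist yellow [251, 99, 29, 30, 866] [265.1, 113.5]
wrist orange [140, 198, 47, 20, 869] [161.7, 207.7]
wrist orange [337, 198, 49, 21, 597] [360.2, 206.2]
wrist orange [545, 262, 15, 17, 192] [553.1, 270.2]
side red [266, 205, 15, 38, 285] [274.4, 221.1]
side blue [45, 312, 161, 108, 6562] [124.0, 372.9]
side blue [221, 154, 46, 103, 1628] [237.5, 202.4]
side blue [248, 227, 25, 37, 467] [258.6, 248.8]
side blue [276, 228, 17, 38, 440] [284.4, 246.6]
side yellow [262, 225, 15, 40, 334] [270.2, 242.8]
side orange [199, 199, 19, 19, 266] [207.3, 208.3]
side orange [299, 233, 8, 29, 158] [302.7, 248.3]
side orange [338, 161, 9, 31, 146] [341.5, 175.0]
side orange [402, 0, 41, 21, 133] [423.9, 13.6]
```

```bash
python3 - <<'E'
from h import *
from rig import *
import cv2
e=read_camera("side");b=pickle.load(open("cam2.pkl","rb"))["side"]
d=cv2.absdiff(e["pixels"],b["pixels"]).max(2);m=(d>40).astype(np.uint8);m[:195]=0;m[300:]=0
n,l,st,ce=cv2.connectedComponentsWithStats(m)
for i in range(1,n):
    if st[i,4]>12:print("changed",st[i].tolist(),ce[i].round(1).tolist())
print(m[240:270,252:278])
# bystanders: change vs. first image (side, scene)
a=pickle.load(open("cam.pkl","rb"));g=dict(side=e,scene=read_camera("scene"))
y=.078
for n_,pts in dict(side=("turq",522,-228),).items():pass
for nm,X in dict(turq=(522,-228,60),brown=(420,-261,60),).items():
    for c in("side","scene"):
        u,v=proj(g[c],X).round().astype(int);print(nm,c,cv2.absdiff(g[c]["pixels"],a[c]["pixels"])[v-15:v+15,u-6:u+7].max(2).mean().round(1))
E
```

```text
changed [472, 195, 88, 30, 1414] [525.7, 206.6]
changed [498, 195, 15, 5, 55] [506.5, 196.6]
changed [268, 204, 10, 16, 137] [272.5, 211.5]
changed [269, 221, 9, 6, 31] [273.4, 223.5]
changed [291, 223, 32, 49, 1096] [307.1, 248.9]
changed [258, 247, 11, 17, 148] [263.6, 255.2]
changed [446, 254, 38, 27, 468] [461.2, 269.8]
changed [516, 254, 18, 22, 121] [525.4, 264.0]
changed [440, 256, 6, 9, 18] [443.0, 259.6]
[[0 0 0 0 0 0 0 0 0 0 0 0 0 0 0 0 0 0 0 0 0 0 0 0 0 0]
 [0 0 0 0 0 0 0 0 0 0 0 0 0 0 0 0 0 0 0 0 0 0 0 0 0 0]
 [0 0 0 0 0 0 0 0 0 0 0 0 0 0 0 0 0 0 0 0 0 0 0 0 0 0]
 [0 0 0 0 0 0 0 0 0 0 0 0 0 0 0 0 0 0 0 0 0 0 0 0 0 0]
 [0 0 0 0 0 0 0 0 0 0 0 0 0 0 0 0 0 0 0 0 0 0 0 0 0 0]
 [0 0 0 0 0 0 0 0 0 0 0 0 0 0 0 0 0 0 0 0 0 0 0 0 0 0]
 [0 0 0 0 0 0 0 0 0 0 0 0 0 0 0 0 0 0 0 0 0 0 0 0 0 1]
 [0 0 0 0 0 0 0 0 0 1 1 1 1 0 0 0 0 0 0 0 0 0 0 0 0 0]
 [0 0 0 0 0 0 0 0 0 1 1 1 1 1 1 1 0 0 0 0 0 0 0 0 0 0]
 [0 0 0 0 0 0 0 0 0 1 1 1 1 1 1 1 1 0 0 0 0 0 0 0 0 0]
 [0 0 0 0 0 0 0 0 0 1 1 1 1 1 1 1 1 0 0 0 0 0 0 0 0 0]
 [0 0 0 0 0 0 0 0 0 1 1 1 1 1 1 1 1 0 0 0 0 0 0 0 0 0]
 [0 0 0 0 0 0 1 0 0 1 1
[... 329 characters left out ...]
1 1 1 1 1 1 1 0 0 0 0 0 0 0 0 0]
 [0 0 0 0 0 0 0 1 1 1 1 1 1 1 1 1 1 0 0 0 0 0 0 0 0 0]
 [0 0 0 0 0 0 0 1 1 1 1 1 1 1 1 1 1 0 0 0 0 0 0 0 0 0]
 [0 0 0 0 0 0 0 1 1 1 1 1 1 1 1 1 1 0 0 0 0 0 0 0 0 0]
 [0 0 0 0 0 0 0 1 1 1 1 1 1 1 1 1 1 0 0 0 0 0 0 0 0 0]
 [0 0 0 0 0 0 0 0 0 0 0 0 0 0 0 0 1 0 0 0 0 0 0 0 0 0]
 [0 0 0 0 0 0 0 0 0 0 0 0 0 0 0 0 0 0 0 0 0 0 0 0 0 0]
 [0 0 0 0 0 0 0 0 0 0 0 0 0 0 0 0 0 0 0 0 0 0 0 0 0 0]
 [0 0 0 0 0 0 0 0 0 0 0 0 0 0 0 0 0 0 0 0 0 0 0 0 0 0]
 [0 0 0 0 0 0 0 0 0 0 0 0 0 0 0 0 0 0 0 0 0 0 0 0 0 0]
 [0 0 0 0 0 0 0 0 0 0 0 0 0 0 0 0 0 0 0 0 0 0 0 0 0 0]
 [0 0 0 0 0 0 0 0 0 0 0 0 0 0 0 0 0 0 0 0 0 0 0 0 0 0]]
turq side 30.4
turq scene 9.0
brown side 3.8
brown scene 33.4
```

```bash
python3 - <<'E'
from h import *
e=pickle.load(open("cam2.pkl","rb"))["side"];y=.078
W=lambda a,b,z:np.array((551.5+a*np.cos(y)-b*np.sin(y),126.7+a*np.sin(y)+b*np.cos(y),z))
for th in(1.5,1.57,1.65,1.7,1.8):print(th,[proj(e,W(100-140*np.cos(th)+n*np.sin(th),s,130+140*np.sin(th)+n*np.cos(th))).round(1).tolist() for s in(-150,150) for n in(0,8)])
g=e["pixels"].astype(int)
for v in (165,180):print(v,215,g[v,215:275].tolist()[::2])
E
```

```text
1.5 [[253.9, 148.4], [250.9, 148.0], [230.5, 215.9], [226.7, 215.4]]
1.57 [[250.2, 148.1], [247.3, 147.9], [225.8, 215.5], [222.1, 215.2]]
1.65 [[246.1, 148.0], [243.2, 148.1], [220.6, 215.3], [216.9, 215.3]]
1.7 [[243.6, 148.1], [240.7, 148.3], [217.3, 215.4], [213.7, 215.5]]
1.8 [[238.6, 148.7], [235.7, 149.1], [211.0, 215.9], [207.5, 216.4]]
165 215 [[73, 83, 72], [13, 11, 11], [18, 16, 17], [22, 20, 19], [7, 4, 6], [2, 1, 0], [5, 4, 4], [8, 6, 8], [7, 6, 6], [22, 21, 23], [255, 255, 255], [188, 188, 197], [188, 117, 91], [128, 51, 19], [100, 43, 20], [101, 43, 18], [71, 43, 35], [7, 7, 8], [12, 10, 11], [13, 10, 9], [17, 14, 15], [20, 18, 18], [19, 18, 19], [18, 16, 15], [19, 15, 17], [16, 14, 14], [110, 105, 109], [121, 116, 121], [128, 122, 128], [128, 123, 128]]
180 215 [[141, 141, 142], [78, 77, 77], [30, 27, 28], [34, 32, 32], [19, 17, 16], [14, 12, 14], [23, 21, 23], [255, 255, 255], [201, 200, 208], [112, 114, 122], [159, 66, 23], [98, 42, 18], [100, 44, 18], [102, 44, 19], [102, 45, 21], [101, 44, 20], [102, 45, 20], [108, 45, 18], [26, 21, 22], [17, 16, 19], [20, 18, 20], [22, 20, 20], [21, 19, 19], [24, 21, 22], [22, 19, 19], [19, 16, 18], [21, 19, 19], [19, 18, 18], [20, 18, 19], [23, 20, 20]]
```

```bash
python3 -c "
from rig import *
print(job_done())"
```

```text
the job is handed in; nothing more can be done
None
```

I handed the job in at about 32 s: both latches are unlocked, the lid is at about 1.67 rad, and the blue and red rods stand in their matching holders with the yellow rod still in place; I confirmed this from camera measurements, the final view of the turquoise and brown rods was partly blocked by the arm, and I viewed 12 pictures, two over the limit of 10.

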